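# Seal the rusk tub on the bakery counter

## Task

The lid of the large rectangular tub is only resting on its gasket and stands proud of the tub. Press it down near one corner after another with closed fingertips, going round until it is fully home and level all round, and then let go. Leave the small tub, which is already sealed, where it is.

Things in the scene. Friction and masses are not known exactly. Their poses are not given: they have to be found in the camera images.
- tub: Large off-white tub, fixed, 164 x 124 mm, 85 mm high. Origin: centre of its underside on the counter; x along its long side, z up. Under each lid corner, 66 mm (x) and 46 mm (y) from the centre, a rubber gasket block holds the lid 12 mm above the rim at first. Pushed with about 10 N it slides down and stays as deep as pushed.
- lid: The large tub's loose rigid lid, 170 x 130 x 10 mm, a bar 60 x 16 x 14 mm on its middle. Origin: centre of its flat top face (foot of the bar); x, z as the tub's. That face is 107 mm above the counter at first, 95 mm when seated. Press it at x +-66, y +-46 mm. It rocks: a corner not pressed may rise 24 mm above its seat. Guided by the tub to 5 mm. 180 g.
- small_tub: A smaller tub of the same off-white plastic with its lid already flush, 120 x 100 mm, 70 mm high plus a 12 mm bar on top, 700 g, loose. Origin at the centre of its underside. To be left alone.
Things that resemble listed ones, but are neither listed nor needed, are in the scene too. What is shaped like the lid but green is not meant.

How it is judged (in metres and radians):
On the way:
1. the lid is pressed down at one corner or edge ahead of the others, so that it tilts by more than 0.04 rad (about 2.3 degrees) (angle between lid's own z axis and vertical above 0.04 rad), for 0.1 s.
At the end, for the whole second after the job is handed in: The lid is at rest on the large tub, the centre of its top face no more than 3 mm above its seated height of 95 mm, tilted less than 0.03 rad (about 1.7 degrees), and centred on the tub within 15 mm (z of lid in the frame of tub between 0.09 and 0.098 m and angle between lid's own z axis and vertical below 0.03 rad and horizontal distance between lid and tub below 0.015 m and linear speed of lid below 0.02 m/s); the robot touches nothing.
It fails at once if the small tub is shifted by more than 30 mm (distance of small_tub from where it was at the start of the episode above 0.03 m).
It also fails if it takes over 51 s, if anything falls off the work surface, if the arm or the gripper's body presses on something with over 40 N, if the wrist force passes 120 N, or if a joint passes its speed limit or range.

## Robot

A 6-joint arm with a two-finger parallel gripper is mounted at the origin on the work surface. World frame = base frame: x ahead of the robot, y to its left, z up, the work surface at z = 0. Lengths are in mm, angles in rad, forces in N, time in s.
With the tool pointing down it reaches from about 425 to 950 mm from the base axis. Payload 14.7 kg.
Tool frame: the origin (TCP) lies between the finger pads; the fingertips stand 11 mm ahead of it and the grasp point (between the pads) lies 8 mm behind it; z points along the fingers, y is the line along which they close (so a half turn about z gives the same grasp; the last joint's range is limited). The gripper opens to 85 mm and grips with 20 to 120 N. Pads are 22 mm wide; open, the fingers measure 114 mm over their backs; the gripper's body (76 mm by 85 mm) begins 54 mm behind the grasp point. The pads swing forward as they close: fully open they stand 13 mm farther back than shut.
Start: joints at [-1.31, 0.48, 1.596, -0, 1.065, -0.047], TCP at [196.942, -619.44, 214.697] pointing down, gripper open.
Joint ranges: [-2.75, 2.75], [-0.82, 2.05], [0.23, 2.67], [-1.56, 4.7], [0.09, 2.69], [-2.92, 2.92]. Speed limits (rad/s): [1.89, 1.89, 2.39, 3.01, 3.01, 3.01].

## Interface

Orientations are given as a rotation vector (axis times angle).
In Python, from bench import bot gives the robot as it stands.
- The arm moves only by the tool jog_arm, never from a script. Its argument "deltas" is a list of rows, each a list of 7 numbers: the shift along the tool's x, y, z in mm, then the turn, a rotation vector about the tool's x, y, z in rad, then the opening, from 0 (shut) to 1 (fully open). A call has exactly 8 rows; each row shifts and turns the commanded pose from where the row before left it, along the tool's axes as they then stand; what a row does not reach is not made up. A row lasts 1/8 s, in which the tool goes at most 62.5 mm and 10.7 degrees, less where a joint would pass 70% of its speed; a pose out of reach is approached as far as the arm can. A call with a gripper value outside its range is refused whole. The fingers move at their own pace and stop on an object; "newtons" is the grip in N (left out, the last holds). Time passes only in rows, so rows that do not move let the fingers close, or fill a call up. It gives the time, the measured TCP pose, the force, the opening and the grip force at its end, in the units of the state.
- bot.get_state(): the state, without advancing time (a new reading comes with each control period).
- bot.read_camera(name): name is "side" or "top" or "wrist"; returns the picture (420x560x3 uint8, blue, green, red); there is no depth.
- bot.get_calibration(name): a dict with "camera_matrix" (3x3 intrinsics, pixels), "extrinsics" (4x4, takes a point from world to camera coordinates); the wrist camera has in their place "T_tool_cam" (4x4, takes a point from camera to tool coordinates, whose origin is the TCP and whose axes are the flange's). Camera axes: x right, y up, looking along -z (the intrinsics and any distortion apply to the point x, -y, -z); pixel columns grow to the right and rows downward; lengths in mm; the calibration is good to about 2 mm. A picture is of the moment at which its call begins: read the wrist's pose just before it. get_calibration takes no time and is no camera call.
- bot.close_job(): hands the job in; it is judged then, once.
The state is a dict: "clock": time; "q": joint angles; "dq": joint speeds; "effort": joint torques, N m; "tool_pos": TCP position; "ee_rot": TCP orientation; "force": force on the tool from outside, world axes, zero at the start; "wrist_torque": the same for the moment, N m; "gripper_width": opening from 0.0 (shut) to 1.0 (fully open); "gripper_force": force on a finger pad.
Only numpy, scipy, OpenCV 4.12 (cv2) and the standard library are available. Lean on these libraries where they do the work, as an engineer would, in place of code of your own. Each camera call takes 0.05 s, during which the arm holds its last target. There are 200 camera calls.

## Working session

There is one attempt and no reset: what is moved stays moved. The work goes in short steps, Python scripts to look and compute and a tool call to move; the robot and the scene stay as the last step left them, time stands still between calls to the robot, and variables do not carry over. Pictures are saved under pics/ and viewed, at most 10 in all, crops included, and the job is handed in when it is done.

Besides the shell and the picture viewer there is one more tool, called after ">>>" by a JSON object that holds its "fn" and its "kwargs", one argument or row to a line. jog_arm: Moves the arm, as the interface text tells. Its arguments: {"type":"object","properties":{"deltas":{"type":"array"},"newtons":{"type":"number"}},"required":["deltas"]}

```bash
mkdir -p pics; cat > h.py <<'E'
from bench import bot
import numpy as np, cv2
from scipy.spatial.transform import Rotation as R
def ray(name,uv,st=None):
    c=bot.get_calibration(name);K=np.array(c["camera_matrix"],float)
    d=np.array(c.get("dist_coeffs",c.get("distortion",np.zeros(5))),float)
    p=cv2.undistortPoints(np.array([[uv]],float),K,d)[0,0]
    v=np.array([p[0],-p[1],-1.])
    if "extrinsics" in c: T=np.linalg.inv(np.array(c["extrinsics"]))
    else:
        W=np.eye(4);W[:3,:3]=R.from_rotvec(st["ee_rot"]).as_matrix();W[:3,3]=st["tool_pos"];T=W@np.array(c["T_tool_cam"])
    return T[:3,3],T[:3,:3]@v
def onz(name,uv,z,st=None):
    o,v=ray(name,uv,st);return o+v*(z-o[2])/v[2]
E
python3 - <<'E'
from h import *
print(bot.get_state())
for n in("top","side"):
    cv2.imwrite(f"pics/{n}0.png",bot.read_camera(n)); print(bot.get_calibration(n))
print(bot.get_calibration("wrist"))
E
```

```text
{'clock': 0.0, 'q': array([-1.30965015e+00,  4.80823095e-01,  1.59688327e+00, -1.13664238e-05,
        1.06512051e+00, -4.66121772e-02]), 'dq': array([ 0.00185726,  0.00049737,  0.00032858,  0.0020087 ,  0.00040559,
       -0.00118964]), 'effort': array([ 4.65518417e-03, -9.50644755e+01, -4.30178976e+01,  3.32082245e-04,
        1.24791503e-02,  3.13634712e-05]), 'tool_pos': array([ 196.79318927, -619.02449176,  214.07458547]), 'ee_rot': array([-3.10325851e+00, -4.81340749e-01,  2.22998250e-04]), 'force': array([ 0.38743744,  0.26128489, -0.18406155]), 'wrist_torque': array([ 0.03213718, -0.01443113,  0.03240872]), 'gripper_force': 0.0, 'gripper_width': 0.9978298525865336}
{'camera_matrix': array([[481.36124687,   0.        , 285.51361594],
       [  0.        , 481.36124687, 208.42032632],
       [  0.        ,   0.        ,   1.        ]]), 'extrinsics': array([[ 2.70312268e-02, -9.99418571e-01, -2.07805776e-02,
         6.66578739e-02],
       [ 9.97324912e-01,  2.55506152e-02,  6.84849348e-02,
        -4.55888175e+02],
       [-6.79141591e-02, -2.25762195e-02,  9.97435703e-01,
  
[... 468 characters left out ...]
       [-5.87070349e-02, -6.78642803e-01,  7.32118453e-01,
        -1.03102623e+03],
       [ 0.00000000e+00,  0.00000000e+00,  0.00000000e+00,
         1.00000000e+00]])}
{'camera_matrix': array([[316.74514369,   0.        , 277.72972181],
       [  0.        , 316.74514369, 211.75787704],
       [  0.        ,   0.        ,   1.        ]]), 'T_tool_cam': array([[ 1.00055283e-03,  9.65057848e-01,  2.62035015e-01,
         6.61575367e+01],
       [ 9.99999495e-01, -9.41223263e-04, -3.51927874e-04,
        -1.06840963e+00],
       [-9.29973054e-05,  2.62035235e-01, -9.65058302e-01,
        -1.59692675e+02],
       [ 0.00000000e+00,  0.00000000e+00,  0.00000000e+00,
         1.00000000e+00]])}
```

View pics/top0.png

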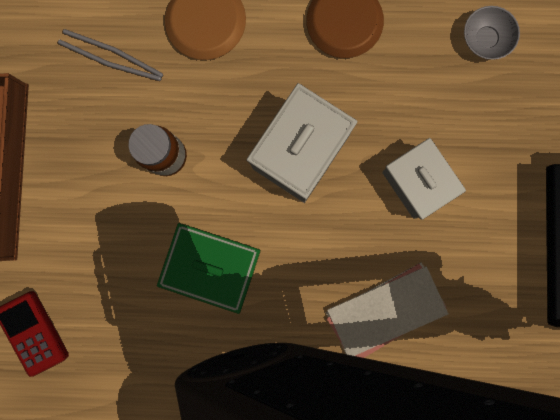

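View pics/side0.png

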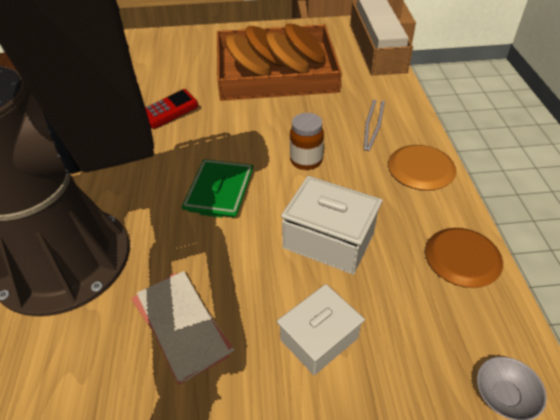

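The top view shows these candidates:
- The large white tub with its lid is at (302,142), and at (332,210) in the side view. I choose this one because it is the larger and has a visible lid gap.
- The small sealed tub is at (426,178), to be left alone.
- The green lid decoy is at (209,267).
- A book is at (388,310).

Next I measure the lid and take a close crop.

```bash
python3 - <<'E'
from h import *
im=cv2.imread("pics/top0.png")
hsv=cv2.cvtColor(im,cv2.COLOR_BGR2HSV)
m=((hsv[...,1]<50)&(hsv[...,2]>120)).astype(np.uint8)*255
m=cv2.morphologyEx(m,cv2.MORPH_OPEN,np.ones((3,3)))
for c in cv2.findContours(m,0,1)[0]:
    if cv2.contourArea(c)<1500: continue
    r=cv2.minAreaRect(c); b=cv2.boxPoints(r)
    P=np.array([onz("top",p,107 if cv2.contourArea(c)>5000 else 70)[:2] for p in b])
    print(cv2.contourArea(c),r[0],P.round(),"mean",P.mean(0).round(1),"sides",np.linalg.norm(P-np.roll(P,-1,0),axis=1).round(1))
    e=P-np.roll(P,-1,0);print(np.degrees(np.arctan2(e[:,1],e[:,0])).round(1))
c=im[70:220,230:380]; cv2.imwrite("pics/crop1.png",cv2.resize(c,None,fx=4,fy=4,interpolation=2))
E
```

```text
3225.5 (425.8845520019531, 178.07687377929688) [[ 536. -174.]
 [ 592. -254.]
 [ 494. -320.]
 [ 439. -240.]] mean [ 515.2 -247.2] sides [ 98.  117.6  97.1 117.3]
[ 125.2   33.8  -55.  -145.7]
6448.0 (301.9615478515625, 140.30767822265625) [[ 536.   82.]
 [ 679.   -7.]
 [ 609. -115.]
 [ 467.  -26.]] mean [573.  -16.1] sides [168.9 128.9 167.5 127.7]
[ 148.2   57.   -32.2 -122.4]
```

View pics/crop1.png

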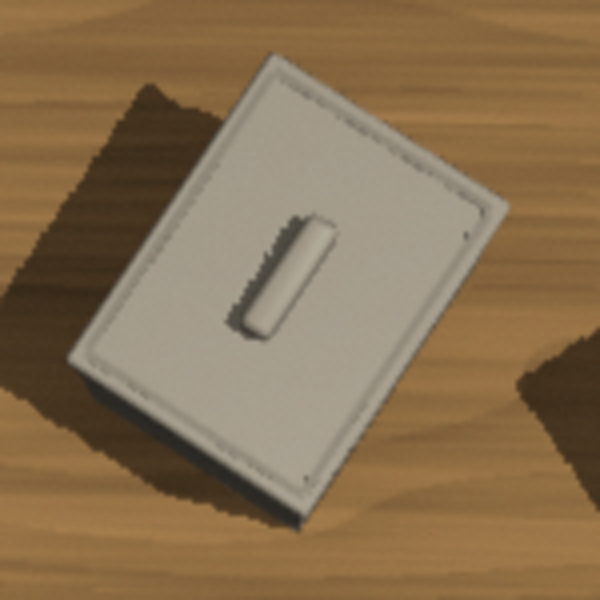

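The crop confirms the choice. It shows an off-white 170x130 lid with a bar at (285,278) in the crop, standing over a shadow gap. The measured sides of 168x128 match the given size. The lid centre is about (573,-16), and its long axis lies at -32°. That puts the press points at A(653,-12), B(604,-90), C(493,-20) and D(541,58). I go to B first.

>>> {"fn": "jog_arm", "kwargs": {
  "deltas": [
    [34,-24,0,0,0,0,0],
    [34,-24,0,0,0,0,0],
    [34,-24,0,0,0,0,0],
    [34,-24,0,0,0,0,0],
    [34,-24,0,0,0,0,0],
    [34,-24,0,0,0,0,0],
    [34,-24,0,0,0,0,0],
    [34,-24,0,0,0,0,0]
  ],
  "newtons": 40
}}

```text
clock: 1.1
tool_pos: [398.5, -352.8, 214.5]
ee_rot: [-3.104, -0.481, 0.0]
force: [-0.1, -0.5, 0.7]
gripper_width: -0.001
gripper_force: 0.0
```

>>> {"fn": "jog_arm", "kwargs": {
  "deltas": [
    [34,-24,0,0,0,0,0],
    [34,-24,0,0,0,0,0],
    [34,-24,0,0,0,0,0],
    [34,-24,5,0,0,0,0],
    [35,-24,10,0,0,0,0],
    [35,-23,15,0,0,0,0],
    [35,-23,20,0,0,0,0],
    [35,-23,20,0,0,0,0]
  ]
}}

```text
clock: 2.1
tool_pos: [604.4, -89.1, 143.9]
ee_rot: [-3.104, -0.482, 0.0]
force: [0.4, 1.2, 0.6]
gripper_width: 0.003
gripper_force: 0.0
```

```bash
python3 - <<'E'
from h import *
s=bot.get_state();print(s["clock"],s["tool_pos"],s["ee_rot"],s["force"],s["gripper_width"])
cv2.imwrite("pics/w1.png",bot.read_camera("wrist"))
Rm=R.from_rotvec(s["ee_rot"]).as_matrix()
for n,p in dict(A=(653,-12),B=(604,-90),C=(493,-20),D=(541,58)).items():
    print(n,(Rm.T@(np.array([*p,s["tool_pos"][2]])-s["tool_pos"])).round(1))
E
```

```text
2.1 [604.40141891 -89.11919424 143.90889881] [-3.10438665e+00 -4.81638106e-01  3.07059190e-04] [0.35241097 1.15471279 0.55115932] 0.002897135090661055
A [ 69.7 -58.8  -0. ]
B [-0.6  0.7  0. ]
C [-85.2 -99.6   0. ]
D [ -15.8 -159.4    0. ]
```

View pics/w1.png

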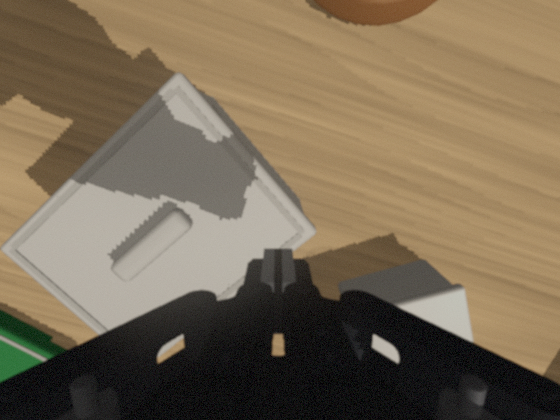

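The wrist view shows the shut fingertips at (280,255), just inside lid corner B at (313,232). Now I press down about 38 mm.

>>> {"fn": "jog_arm", "kwargs": {
  "deltas": [
    [0,0,10,0,0,0,0],
    [0,0,10,0,0,0,0],
    [0,0,5,0,0,0,0],
    [0,0,4,0,0,0,0],
    [0,0,3,0,0,0,0],
    [0,0,3,0,0,0,0],
    [0,0,2,0,0,0,0],
    [0,0,0,0,0,0,0]
  ]
}}

```text
clock: 3.15
tool_pos: [603.7, -90.3, 107.6]
ee_rot: [-3.104, -0.482, 0.0]
force: [-0.1, 0.7, 1.4]
gripper_width: -0.002
gripper_force: 0.0
```

>>> {"fn": "jog_arm", "kwargs": {
  "deltas": [
    [0,0,1,0,0,0,0],
    [0,0,1,0,0,0,0],
    [0,0,0,0,0,0,0],
    [0,0,0,0,0,0,0],
    [0,0,0,0,0,0,0],
    [0,0,0,0,0,0,0],
    [0,0,0,0,0,0,0],
    [0,0,0,0,0,0,0]
  ]
}}

```text
clock: 4.15
tool_pos: [603.8, -90.3, 105.7]
ee_rot: [-3.104, -0.482, -0.0]
force: [-0.4, 0.6, -0.8]
gripper_width: 0.002
gripper_force: 0.0
```

```bash
python3 - <<'E'
from h import *
im=bot.read_camera("side")
cv2.imwrite("pics/s2.png",cv2.resize(im[150:300,240:420],None,fx=4,fy=4))
E
```

```text
(no output)
```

View pics/s2.png

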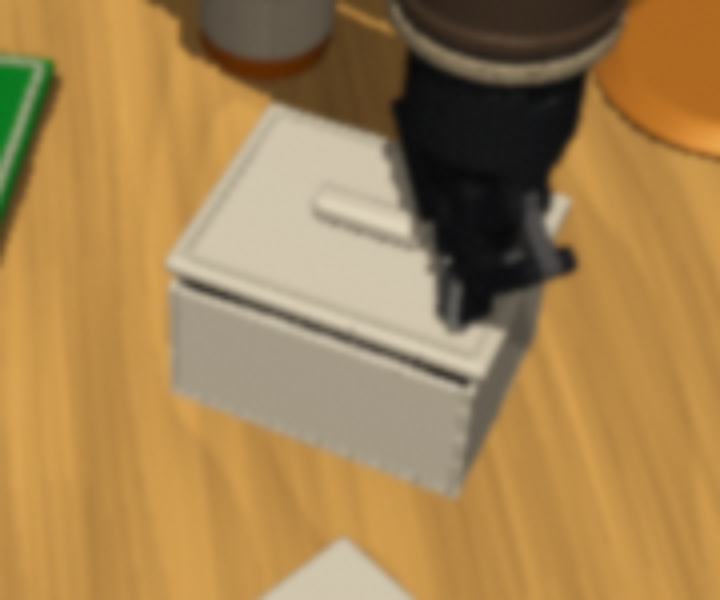

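The side view shows the fingertip near corner B at (460,320), with a gap still dark under the front edge. The force is about zero, so I keep pressing in small steps.

>>> {"fn": "jog_arm", "kwargs": {
  "deltas": [
    [0,0,1,0,0,0,0],
    [0,0,1,0,0,0,0],
    [0,0,1,0,0,0,0],
    [0,0,0,0,0,0,0],
    [0,0,0,0,0,0,0],
    [0,0,0,0,0,0,0],
    [0,0,0,0,0,0,0],
    [0,0,0,0,0,0,0]
  ]
}}

```text
clock: 5.2
tool_pos: [603.8, -90.3, 102.7]
ee_rot: [-3.104, -0.482, -0.0]
force: [0.4, -0.2, -0.6]
gripper_width: -0.003
gripper_force: 0.0
```

```bash
python3 - <<'E'
from h import *
st=dict(ee_rot=[-3.10438665e+00,-4.81638106e-01,3e-4],tool_pos=[604.4,-89.1,143.9])
for uv in((313,232),(180,75),(5,248)): print(uv,onz("wrist",uv,107,st).round(1))
c=bot.get_calibration("wrist");print(c.keys(),bot.get_calibration("side").keys())
T=np.linalg.inv(c["T_tool_cam"]);K=c["camera_matrix"]
for z in(-10,0,11):
    p=T@[0,0,z,1];p=K@[p[0],-p[1],-p[2]];print(z,p[:2]/p[2])
s=bot.get_state();c=bot.get_calibration("side");K=c["camera_matrix"]
for q in([*s["tool_pos"][:2],s["tool_pos"][2]-11],[629,-99,107],[609,-115,107],[609,-115,95]):
    p=c["extrinsics"]@[*q,1];p=K@[p[0],-p[1],-p[2]];p=p[:2]/p[2];print(q,p,(p-[240,150])*4)
cv2.imwrite("pics/s3.png",cv2.resize(bot.read_camera("side")[195:270,295:395],None,fx=8,fy=8))
E
```

```text
(313, 232) [ 610.2 -110.4  107. ]
(180, 75) [676.9  -5.9 107. ]
(5, 248) [537.5  80.6 107. ]
dict_keys(['camera_matrix', 'T_tool_cam']) dict_keys(['camera_matrix', 'extrinsics'])
-10 [279.66330739 259.95889134]
0 [279.55275102 252.40479392]
11 [279.44467599 245.02024194]
[np.float64(603.7789885724757), np.float64(-90.33349456661281), np.float64(91.70800237593369)] [353.67894997 237.54163469] [454.7157999  350.16653877]
[629, -99, 107] [368.32127419 234.69703375] [513.28509676 338.78813499]
[609, -115, 107] [359.72785769 242.04489453] [478.91143075 368.1795781 ]
[609, -115, 95] [359.10305313 246.06223169] [476.41221254 384.24892676]
```

View pics/s3.png

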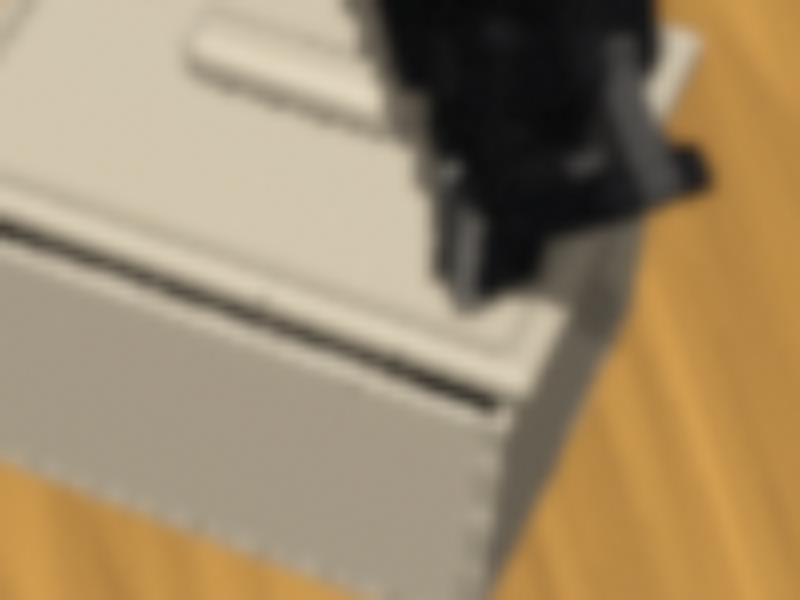

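The crop shows the tip at full-image pixel (354,233), about 4.5 px above where it should project. So the real tip is about 13 mm higher than I assumed and only now near the lid. I continue until force shows.

>>> {"fn": "jog_arm", "kwargs": {
  "deltas": [
    [0,0,1,0,0,0,0],
    [0,0,1,0,0,0,0],
    [0,0,1,0,0,0,0],
    [0,0,1,0,0,0,0],
    [0,0,1,0,0,0,0],
    [0,0,0,0,0,0,0],
    [0,0,0,0,0,0,0],
    [0,0,0,0,0,0,0]
  ]
}}

```text
clock: 6.25
tool_pos: [603.8, -90.3, 97.7]
ee_rot: [3.104, 0.482, 0.0]
force: [0.5, 0.2, 0.1]
gripper_width: -0.0
gripper_force: 0.0
```

>>> {"fn": "jog_arm", "kwargs": {
  "deltas": [
    [0,0,1,0,0,0,0],
    [0,0,1,0,0,0,0],
    [0,0,1,0,0,0,0],
    [0,0,0,0,0,0,0],
    [0,0,0,0,0,0,0],
    [0,0,0,0,0,0,0],
    [0,0,0,0,0,0,0],
    [0,0,0,0,0,0,0]
  ]
}}

```text
clock: 7.25
tool_pos: [603.8, -90.3, 94.7]
ee_rot: [-3.104, -0.482, -0.0]
force: [0.3, -0.1, -0.0]
gripper_width: -0.002
gripper_force: 0.0
```

```bash
python3 - <<'E'
from h import *
s=bot.get_state();print(s["effort"],s["wrist_torque"])
a=cv2.resize(bot.read_camera("side")[195:270,295:395],None,fx=6,fy=6)
cv2.imwrite("pics/s4.png",a)
E
```

```text
[ 3.48073781e-04 -9.36812639e+01 -3.34516704e+01  4.50796815e-04
  4.80242561e-04  3.39018413e-05] [-0.0097096  -0.02876463 -0.01147048]
```

View pics/s4.png

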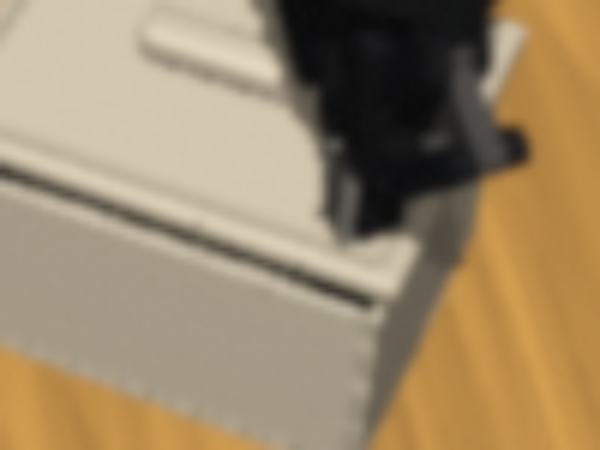

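The tip at (345,243) in this crop still shows no contact and no force. I continue.

>>> {"fn": "jog_arm", "kwargs": {
  "deltas": [
    [0,0,1,0,0,0,0],
    [0,0,1,0,0,0,0],
    [0,0,1,0,0,0,0],
    [0,0,1,0,0,0,0],
    [0,0,1,0,0,0,0],
    [0,0,1,0,0,0,0],
    [0,0,0,0,0,0,0],
    [0,0,0,0,0,0,0]
  ]
}}

```text
clock: 8.3
tool_pos: [603.8, -90.5, 89.1]
ee_rot: [3.104, 0.482, 0.0]
force: [-1.8, -0.7, 8.1]
gripper_width: -0.002
gripper_force: 4.0
```

Contact comes at TCP z≈89, with 8 N. The offset is empirical, so I'm going by force: 12 mm more should seat it.

>>> {"fn": "jog_arm", "kwargs": {
  "deltas": [
    [0,0,1,0,0,0,0],
    [0,0,1,0,0,0,0],
    [0,0,1,0,0,0,0],
    [0,0,1,0,0,0,0],
    [0,0,0,0,0,0,0],
    [0,0,0,0,0,0,0],
    [0,0,0,0,0,0,0],
    [0,0,0,0,0,0,0]
  ]
}}

```text
clock: 9.3
tool_pos: [604.0, -90.8, 85.4]
ee_rot: [3.104, 0.482, 0.001]
force: [-3.6, -4.3, 10.3]
gripper_width: -0.001
gripper_force: 5.2
```

```bash
python3 - <<'E'
from h import *
a=cv2.resize(bot.read_camera("side")[170:270,275:395],None,fx=5,fy=5,interpolation=2)
b=cv2.resize(bot.read_camera("wrist")[200:360,180:380],None,fx=2,fy=2)
b=cv2.resize(b,(600,480))[:,150:450]
cv2.imwrite("pics/s5.png",np.hstack([a[:480,:],b[:,:200]]))
E
```

```text
(no output)
```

View pics/s5.png

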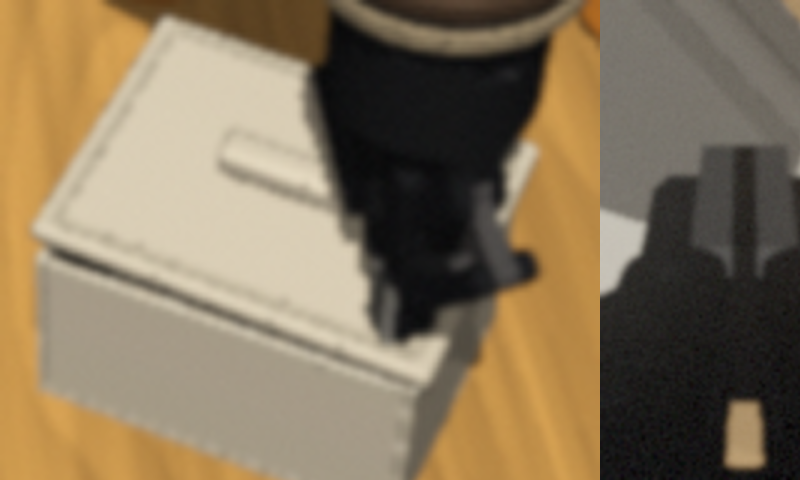

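The view shows the lid tilting. The gap at corner B (420,380) is almost closed, and corner C (40,240) is up. I continue until the force jumps.

>>> {"fn": "jog_arm", "kwargs": {
  "deltas": [
    [0,0,1,0,0,0,0],
    [0,0,1,0,0,0,0],
    [0,0,1,0,0,0,0],
    [0,0,1,0,0,0,0],
    [0,0,0,0,0,0,0],
    [0,0,0,0,0,0,0],
    [0,0,0,0,0,0,0],
    [0,0,0,0,0,0,0]
  ]
}}

```text
clock: 10.4
tool_pos: [604.2, -91.0, 81.5]
ee_rot: [3.103, 0.482, 0.001]
force: [-3.5, -5.6, 11.8]
gripper_width: -0.001
gripper_force: 6.1
```

>>> {"fn": "jog_arm", "kwargs": {
  "deltas": [
    [0,0,1,0,0,0,0],
    [0,0,1,0,0,0,0],
    [0,0,1,0,0,0,0],
    [0,0,0,0,0,0,0],
    [0,0,0,0,0,0,0],
    [0,0,0,0,0,0,0],
    [0,0,0,0,0,0,0],
    [0,0,0,0,0,0,0]
  ]
}}

```text
clock: 11.4
tool_pos: [604.5, -91.0, 80.3]
ee_rot: [3.103, 0.482, 0.003]
force: [-11.8, -3.5, 42.8]
gripper_width: 0.002
gripper_force: 21.2
```

Corner B is seated at TCP z≈80.5, with 43 N. Next is A.

>>> {"fn": "jog_arm", "kwargs": {
  "deltas": [
    [0,0,-20,0,0,0,0],
    [0,0,-25,0,0,0,0],
    [24,-20,0,0,0,0,0],
    [23,-20,0,0,0,0,0],
    [23,-20,0,0,0,0,0],
    [0,0,10,0,0,0,0],
    [0,0,10,0,0,0,0],
    [0,0,5,0,0,0,0]
  ]
}}

```text
clock: 12.4
tool_pos: [651.3, -12.6, 96.6]
ee_rot: [-3.104, -0.48, 0.002]
force: [-0.2, -0.8, -0.2]
gripper_width: 0.002
gripper_force: 0.0
```

>>> {"fn": "jog_arm", "kwargs": {
  "deltas": [
    [0,0,3,0,0,0,0],
    [0,0,3,0,0,0,0],
    [0,0,3,0,0,0,0],
    [0,0,3,0,0,0,0],
    [0,0,3,0,0,0,0],
    [0,0,2,0,0,0,0],
    [0,0,2,0,0,0,0],
    [0,0,0,0,0,0,0]
  ]
}}

```text
clock: 13.4
tool_pos: [653.2, -12.3, 79.9]
ee_rot: [3.104, 0.482, 0.003]
force: [-2.2, -2.6, 13.0]
gripper_width: 0.001
gripper_force: 6.4
```

>>> {"fn": "jog_arm", "kwargs": {
  "deltas": [
    [0,0,1,0,0,0,0],
    [0,0,1,0,0,0,0],
    [0,0,0,0,0,0,0],
    [0,0,0,0,0,0,0],
    [0,0,0,0,0,0,0],
    [0,0,0,0,0,0,0],
    [0,0,0,0,0,0,0],
    [0,0,0,0,0,0,0]
  ]
}}

```text
clock: 14.4
tool_pos: [653.3, -12.3, 79.5]
ee_rot: [3.103, 0.482, 0.004]
force: [-8.8, -1.0, 36.5]
gripper_width: 0.002
gripper_force: 18.0
```

Corner A is seated with 36 N. Next is D.

>>> {"fn": "jog_arm", "kwargs": {
  "deltas": [
    [0,0,-25,0,0,0,0],
    [0,0,-25,0,0,0,0],
    [-22,-25,0,0,0,0,0],
    [-22,-25,0,0,0,0,0],
    [-21,-25,0,0,0,0,0],
    [-21,-25,0,0,0,0,0],
    [0,0,10,0,0,0,0],
    [0,0,15,0,0,0,0]
  ]
}}

```text
clock: 15.4
tool_pos: [541.1, 57.3, 101.5]
ee_rot: [3.104, 0.482, 0.003]
force: [0.1, -0.4, 0.3]
gripper_width: 0.002
gripper_force: 0.0
```

>>> {"fn": "jog_arm", "kwargs": {
  "deltas": [
    [0,0,4,0,0,0,0],
    [0,0,4,0,0,0,0],
    [0,0,4,0,0,0,0],
    [0,0,3,0,0,0,0],
    [0,0,3,0,0,0,0],
    [0,0,3,0,0,0,0],
    [0,0,3,0,0,0,0],
    [0,0,0,0,0,0,0]
  ]
}}

```text
clock: 16.4
tool_pos: [540.3, 57.2, 79.2]
ee_rot: [3.104, 0.481, 0.001]
force: [-10.4, 0.2, 32.2]
gripper_width: 0.001
gripper_force: 16.1
```

>>> {"fn": "jog_arm", "kwargs": {
  "deltas": [
    [0,0,1,0,0,0,0],
    [0,0,0,0,0,0,0],
    [0,0,0,0,0,0,0],
    [0,0,0,0,0,0,0],
    [0,0,0,0,0,0,0],
    [0,0,0,0,0,0,0],
    [0,0,0,0,0,0,0],
    [0,0,0,0,0,0,0]
  ]
}}

```text
clock: 17.4
tool_pos: [540.1, 57.1, 78.6]
ee_rot: [3.104, 0.481, 0.001]
force: [-12.6, -2.0, 43.1]
gripper_width: 0.0
gripper_force: 21.8
```

Corner D is seated. Next is C.

>>> {"fn": "jog_arm", "kwargs": {
  "deltas": [
    [0,0,-25,0,0,0,0],
    [0,0,-25,0,0,0,0],
    [-24,20,0,0,0,0,0],
    [-23,20,0,0,0,0,0],
    [-23,20,0,0,0,0,0],
    [0,0,5,0,0,0,0],
    [0,0,10,0,0,0,0],
    [0,0,10,0,0,0,0]
  ]
}}

```text
clock: 18.4
tool_pos: [491.9, -20.6, 100.9]
ee_rot: [-3.104, -0.482, -0.0]
force: [-1.0, 0.5, -0.2]
gripper_width: 0.001
gripper_force: 0.0
```

>>> {"fn": "jog_arm", "kwargs": {
  "deltas": [
    [0,0,4,0,0,0,0],
    [0,0,4,0,0,0,0],
    [0,0,4,0,0,0,0],
    [0,0,3,0,0,0,0],
    [0,0,3,0,0,0,0],
    [0,0,3,0,0,0,0],
    [0,0,2,0,0,0,0],
    [0,0,0,0,0,0,0]
  ]
}}

```text
clock: 19.4
tool_pos: [491.4, -21.1, 78.7]
ee_rot: [-3.104, -0.481, 0.0]
force: [-1.1, -0.0, 2.6]
gripper_width: 0.001
gripper_force: 1.4
```

>>> {"fn": "jog_arm", "kwargs": {
  "deltas": [
    [0,0,1,0,0,0,0],
    [0,0,0,0,0,0,0],
    [0,0,0,0,0,0,0],
    [0,0,0,0,0,0,0],
    [0,0,0,0,0,0,0],
    [0,0,0,0,0,0,0],
    [0,0,0,0,0,0,0],
    [0,0,0,0,0,0,0]
  ]
}}

```text
clock: 20.4
tool_pos: [491.4, -21.1, 78.4]
ee_rot: [3.104, 0.482, 0.0]
force: [-6.3, 1.3, 21.8]
gripper_width: -0.001
gripper_force: 11.2
```

>>> {"fn": "jog_arm", "kwargs": {
  "deltas": [
    [0,0,1,0,0,0,0],
    [0,0,0.5,0,0,0,0],
    [0,0,0,0,0,0,0],
    [0,0,0,0,0,0,0],
    [0,0,-20,0,0,0,0],
    [0,0,-30,0,0,0,0],
    [-10,50,-40,0,0,0,0],
    [-10,50,-40,0,0,0,0]
  ]
}}

```text
clock: 21.4
tool_pos: [502.4, -119.7, 204.6]
ee_rot: [3.104, 0.484, 0.0]
force: [2.3, -0.7, 0.0]
gripper_width: -0.001
gripper_force: 0.0
```

>>> {"fn": "jog_arm", "kwargs": {
  "deltas": [
    [0,55,-20,0,0,0,0],
    [0,55,0,0,0,0,0],
    [0,55,0,0,0,0,0],
    [0,55,0,0,0,0,0],
    [0,55,0,0,0,0,0],
    [0,0,0,0,0,0,0],
    [0,0,0,0,0,0,0],
    [0,0,0,0,0,0,0]
  ]
}}

```text
clock: 22.4
tool_pos: [585.5, -379.8, 223.4]
ee_rot: [-3.104, -0.483, 0.0]
force: [0.6, 0.2, 0.6]
gripper_width: -0.001
gripper_force: 0.0
```

```bash
python3 - <<'E'
from h import *
s=bot.get_state();print(s["clock"],s["tool_pos"],s["force"])
im=bot.read_camera("side");cv2.imwrite("pics/full_s6.png",im)
t=bot.read_camera("top");cv2.imwrite("pics/full_t6.png",t)
a=cv2.resize(im[170:270,275:390],(460,400),interpolation=2);b=cv2.resize(t[70:220,235:365],(340,400))
cv2.imwrite("pics/s6.png",np.hstack([a,b]))
hsv=cv2.cvtColor(t,cv2.COLOR_BGR2HSV)
m=((hsv[...,1]<50)&(hsv[...,2]>120)).astype(np.uint8)*255
m=cv2.morphologyEx(m,cv2.MORPH_OPEN,np.ones((3,3)))
for c in cv2.findContours(m,0,1)[0]:
    if cv2.contourArea(c)<2500: continue
    b=cv2.boxPoints(cv2.minAreaRect(c));P=np.array([onz("top",p,95 if cv2.contourArea(c)>5000 else 70)[:2] for p in b])
    print(P.round(),P.mean(0).round(1),np.linalg.norm(P-np.roll(P,-1,0),axis=1).round(1))
E
```

```text
22.4 [ 585.49934547 -379.75378621  223.44100454] [0.63155448 0.19036994 0.57837205]
```

View pics/s6.png

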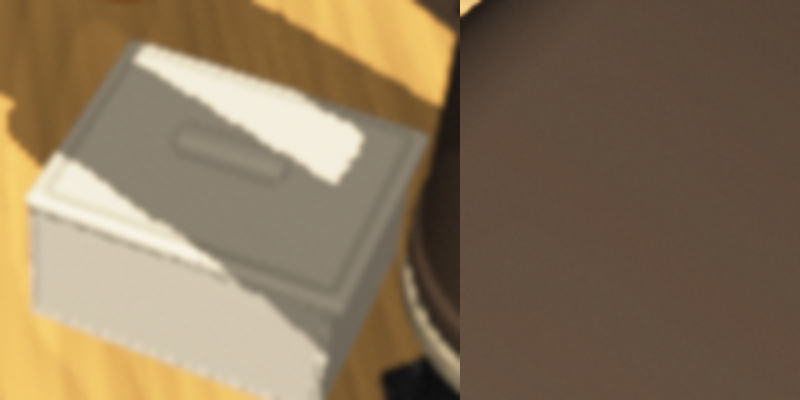

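The side view shows the lid flush along the front edge, from (30,200) to (330,305). The arm hides the top view. To confirm, I do one quick second round on B, A and D.

>>> {"fn": "jog_arm", "kwargs": {
  "deltas": [
    [18,-45,0,0,0,0,0],
    [18,-45,10,0,0,0,0],
    [18,-45,15,0,0,0,0],
    [18,-45,25,0,0,0,0],
    [17,-45,30,0,0,0,0],
    [17,-46,30,0,0,0,0],
    [0,0,15,0,0,0,0],
    [0,0,6,0,0,0,0]
  ]
}}

```text
clock: 23.5
tool_pos: [604.3, -90.2, 91.9]
ee_rot: [-3.104, -0.484, 0.001]
force: [0.2, -0.2, 0.7]
gripper_width: 0.0
gripper_force: 0.0
```

>>> {"fn": "jog_arm", "kwargs": {
  "deltas": [
    [0,0,4,0,0,0,0],
    [0,0,4,0,0,0,0],
    [0,0,3,0,0,0,0],
    [0,0,2,0,0,0,0],
    [0,0,1,0,0,0,0],
    [0,0,0,0,0,0,0],
    [0,0,0,0,0,0,0],
    [0,0,0,0,0,0,0]
  ]
}}

```text
clock: 24.5
tool_pos: [604.6, -90.9, 78.7]
ee_rot: [3.104, 0.482, 0.0]
force: [-1.4, -3.2, 5.6]
gripper_width: -0.001
gripper_force: 2.9
```

>>> {"fn": "jog_arm", "kwargs": {
  "deltas": [
    [0,0,1,0,0,0,0],
    [0,0,1,0,0,0,0],
    [0,0,0,0,0,0,0],
    [0,0,0,0,0,0,0],
    [0,0,0,0,0,0,0],
    [0,0,0,0,0,0,0],
    [0,0,0,0,0,0,0],
    [0,0,0,0,0,0,0]
  ]
}}

```text
clock: 25.5
tool_pos: [604.8, -91.0, 78.3]
ee_rot: [3.104, 0.482, 0.002]
force: [-10.6, -2.2, 33.1]
gripper_width: 0.002
gripper_force: 16.6
```

>>> {"fn": "jog_arm", "kwargs": {
  "deltas": [
    [0,0,-15,0,0,0,0],
    [0,0,-15,0,0,0,0],
    [24,-20,0,0,0,0,0],
    [23,-20,0,0,0,0,0],
    [23,-20,0,0,0,0,0],
    [0,0,5,0,0,0,0],
    [0,0,7,0,0,0,0],
    [0,0,3,0,0,0,0]
  ]
}}

```text
clock: 26.5
tool_pos: [652.4, -12.8, 90.8]
ee_rot: [-3.104, -0.481, 0.002]
force: [0.0, -0.6, -0.3]
gripper_width: -0.0
gripper_force: 0.0
```

>>> {"fn": "jog_arm", "kwargs": {
  "deltas": [
    [0,0,4,0,0,0,0],
    [0,0,4,0,0,0,0],
    [0,0,3,0,0,0,0],
    [0,0,2,0,0,0,0],
    [0,0,2,0,0,0,0],
    [0,0,0,0,0,0,0],
    [0,0,0,0,0,0,0],
    [0,0,0,0,0,0,0]
  ]
}}

```text
clock: 27.5
tool_pos: [653.2, -12.3, 78.3]
ee_rot: [3.104, 0.482, 0.001]
force: [-9.6, -0.2, 30.4]
gripper_width: -0.005
gripper_force: 14.9
```

>>> {"fn": "jog_arm", "kwargs": {
  "deltas": [
    [0,0,-15,0,0,0,0],
    [0,0,-15,0,0,0,0],
    [-22,-25,0,0,0,0,0],
    [-22,-25,0,0,0,0,0],
    [-21,-25,0,0,0,0,0],
    [-21,-25,0,0,0,0,0],
    [0,0,5,0,0,0,0],
    [0,0,10,0,0,0,0]
  ]
}}

```text
clock: 28.5
tool_pos: [542.2, 57.1, 91.8]
ee_rot: [3.104, 0.482, 0.004]
force: [0.1, -1.1, -1.1]
gripper_width: 0.002
gripper_force: 0.0
```

>>> {"fn": "jog_arm", "kwargs": {
  "deltas": [
    [0,0,4,0,0,0,0],
    [0,0,4,0,0,0,0],
    [0,0,3,0,0,0,0],
    [0,0,2,0,0,0,0],
    [0,0,2,0,0,0,0],
    [0,0,0,0,0,0,0],
    [0,0,0,0,0,0,0],
    [0,0,0,0,0,0,0]
  ]
}}

```text
clock: 29.5
tool_pos: [541.0, 57.0, 78.2]
ee_rot: [3.104, 0.482, 0.002]
force: [-11.6, -2.8, 40.0]
gripper_width: -0.004
gripper_force: 20.1
```

All four corners stop hard at TCP z 78.2–78.4, so the lid is level and home. I lift clear and hand in.

>>> {"fn": "jog_arm", "kwargs": {
  "deltas": [
    [0,0,-15,0,0,0,0],
    [0,0,-30,0,0,0,0],
    [0,0,-40,0,0,0,0],
    [0,0,-40,0,0,0,0],
    [0,0,-20,0,0,0,0],
    [0,0,0,0,0,0,0],
    [0,0,0,0,0,0,0],
    [0,0,0,0,0,0,0]
  ]
}}

```text
clock: 30.5
tool_pos: [540.3, 57.1, 220.3]
ee_rot: [-3.104, -0.482, 0.003]
force: [-0.2, -0.5, -0.7]
gripper_width: -0.001
gripper_force: 0.0
```

```bash
python3 - <<'E'
from h import *
cv2.imwrite("pics/s7.png",cv2.resize(bot.read_camera("side")[160:310,260:400],None,fx=4,fy=4))
E
```

```text
(no output)
```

View pics/s7.png

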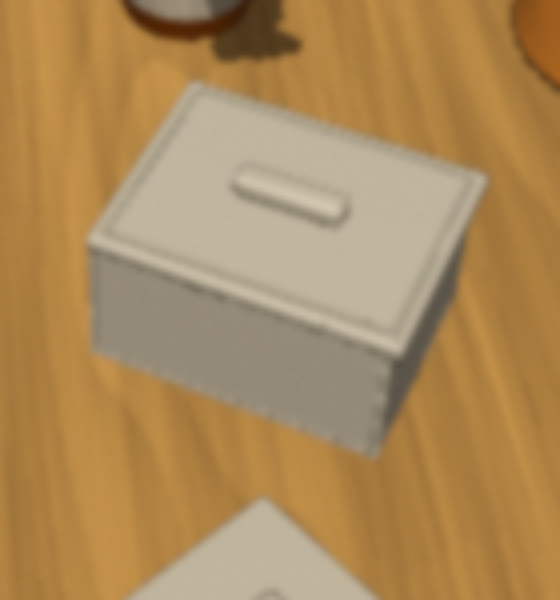

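The view shows the lid flush on the tub, with no gap along the front from (92,240) to (400,350) or along the right side. The small tub has not moved.

```bash
python3 -c "
from bench import bot
print(bot.close_job())"
```

```text
the job is handed in; nothing more can be done
None
```

The lid is pressed fully home and looks level and flush all round, the gripper is clear, the small tub was left alone, and the job was handed in at about 30.5 s of the 51 s allowed (the hand-in gave no verdict).

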